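# Clear the blender's pulse knob, pulse it once more and shut the power bank off

### The job

Finish up at the blender. First take the pepper mill that stands in front of its pulse knob and stand it upright in the middle of the empty wooden coaster; then twist the pulse knob clockwise right to its stop, hold it there for a second and let it spring back home. Only after that, draw a fingertip along the power bank to throw all four switch paddles over from on to off, and do not push or tip the mug, the salt shaker or the spice jars.

Things in the scene. Friction and masses are not known exactly. Their poses are not given: they have to be found in the camera images.
- pepper_mill: Turned wooden pepper mill, loose, rigid, 170 mm high, about 0.18 kg (varies). Foot 58 mm across; the round head, 48 mm across, spans heights 123 to 159 mm and is best gripped at 142 mm; a 12 mm knob tops it. It starts upright 75 to 95 mm in front of the pulse knob's grip, in the way of a gripper coming to the knob. Origin: centre of its underside; z up.
- coaster_free: The empty wooden coaster, 98 x 98 mm, its top 6 mm above the worktop, fixed. Either left of the power bank or between blender and toaster; the twin coaster at the other spot carries the mug. Origin: centre of its underside.
- blender: White blender, fixed: body 175 mm deep (x), 140 wide (y), 110 high; clear lidded jug, 116 mm across, axis 28 mm behind the origin (+x), lid top 302 mm high, handle out to y = +91 mm. Its front (-x, turned a little to the right of the robot) is a sloped control deck whose normal leans 34 degrees (0.60 rad) from vertical toward -x. Origin: centre of its underside, on the worktop.
- pulse_grip (a point): Grip point of the black pulse knob on the sloped deck, on the knob's axis, about 106 mm above the worktop: 16 mm below the top of its grip bar, 26 mm above its round skirt (66 mm across). The bar is 64 mm long, 16 thick, with flat sides. z: the knob's axis out of the deck (up and toward the robot, 34 degrees from vertical); x along the bar, y across it, both turning with the knob.
- pulse_knob (a joint): Turn of the pulse knob: 0 = home, 1.2 rad = stop; grows as it is twisted clockwise, seen looking at the deck (a negative turn about pulse_grip's z). At home the bar points 0.6 rad anticlockwise of the deck's up-slope line, at the stop 0.6 rad clockwise of it. A spring (0.03 N m at home, 0.15 N m at the stop) drives it home when let go.
- power_bank: White switched power bank, fixed box 100 (x) by 220 (y) by 30 mm high with four sockets and a row of four black flip-over paddles along y, pivots at x = -22, y = -75, -25, 25, 75, z = 30 mm. Origin: centre of underside. On leans to -y, off lies to +y. A fingertip drawn to +y along the row throws them, its end 35 to 40 mm above the box; under 30 mm it jams on the thrown ones.
- paddle1 (a joint): Paddle 1 of 4, counted along +y of the power bank; 30 mm wide, 50 mm long. -0.25 rad = on (leaning to -y), 0 = upright, 0.95 rad = off (thrown to +y). Past upright it falls over and stays there by its own weight; it moves at under 1 N.
- paddle2 (a joint): Paddle 2 of 4, counted along +y of the power bank; 30 mm wide, 50 mm long. -0.25 rad = on (leaning to -y), 0 = upright, 0.95 rad = off (thrown to +y). Past upright it falls over and stays there by its own weight; it moves at under 1 N.
- paddle3 (a joint): Paddle 3 of 4, counted along +y of the power bank; 30 mm wide, 50 mm long. -0.25 rad = on (leaning to -y), 0 = upright, 0.95 rad = off (thrown to +y). Past upright it falls over and stays there by its own weight; it moves at under 1 N.
- paddle4 (a joint): Paddle 4 of 4, counted along +y of the power bank; 30 mm wide, 50 mm long. -0.25 rad = on (leaning to -y), 0 = upright, 0.95 rad = off (thrown to +y). Past upright it falls over and stays there by its own weight; it moves at under 1 N.
- paddle1_tip (a point): Middle of the free end of paddle 1, 50 mm from its pivot.
- paddle4_tip (a point): Middle of the free end of paddle 4, 50 mm from its pivot.
- mug: White mug with a small flower pattern, 82 mm across (114 mm with its handle) and 91 mm high; it stands on the other coaster. Origin: on the underside, 16 mm from the cup's axis toward the handle. Leave it alone.
- salt_shaker: Salt shaker, 44 mm across, 90 mm high, a bystander before the left front corner of the blender. Origin: centre of its underside.
- spice_jar_a: Spice jar, 45 mm across, 106 mm high, a bystander before the right front corner of the blender. Origin: centre of its underside.
- spice_jar_b: Spice jar, 45 mm across, 106 mm high, a bystander behind the blender, between kettle and toaster. Origin: centre of its underside.
Things that resemble listed ones, but are neither listed nor needed, are in the scene too. Of the things that look like the pepper_mill, the smaller one is meant.

How it is judged:
On the way, in this order (a step that is already met when the one before it is completed fails the run):
1. the pepper mill stands upright on the empty coaster, let go, and all paddles are still on (horizontal distance between pepper_mill and coaster_free below 0.025 m and angle between pepper_mill's own z axis and vertical below 0.08 rad and height (world z) of pepper_mill between 0.002 and 0.012 m and linear speed of pepper_mill below 0.03 m/s and value of joint each of paddle1, paddle2, paddle3, paddle4 below 0.2 rad and contact force between pepper_mill and the fingers below 0.05 N), for 0.2 s.
2. the pulse knob is held within 0.1 rad of its stop for half a second, with the paddles still on (value of joint pulse_knob above 1.1 rad and value of joint each of paddle1, paddle2, paddle3, paddle4 below 0.2 rad), for 0.5 s.
3. the knob is let go and has sprung back home (within 0.1 rad), with the paddles still on (value of joint pulse_knob below 0.1 rad and value of joint each of paddle1, paddle2, paddle3, paddle4 below 0.2 rad and contact force between blender and the fingers below 0.05 N), for 0.2 s.
4. all four paddles are thrown over to off (value of joint each of paddle1, paddle2, paddle3, paddle4 above 0.75 rad), for 0.2 s.
At the end, for the whole second after the job is handed in: The pepper mill stands upright and at rest on the empty coaster, its axis within 25 mm of the coaster's middle; the pulse knob is home (within 0.1 rad); all four paddles are off (past 0.75 rad) (all of step 4 and horizontal distance between pepper_mill and coaster_free below 0.025 m and angle between pepper_mill's own z axis and vertical below 0.08 rad and height (world z) of pepper_mill between 0.002 and 0.012 m and linear speed of pepper_mill below 0.03 m/s and value of joint pulse_knob below 0.1 rad); the robot touches nothing.
It fails at once if the pepper mill is tipped by more than 35 degrees (angle between pepper_mill's own z axis and vertical above 0.6 rad).
It fails at once if the mug, the salt shaker or a spice jar is pushed more than 30 mm or tipped (distance of any of mug, salt_shaker, spice_jar_a, spice_jar_b from where it was at the start of the episode above 0.03 m or angle between any of mug, salt_shaker, spice_jar_a, spice_jar_b's own z axis and vertical above 0.5 rad).
It also fails if it takes over 72 s, if anything falls off the work surface, if the arm or the gripper's body presses on something with over 40 N, if the wrist force passes 120 N, or if a joint passes its speed limit or range.

### The arm

A 6-joint arm with a two-finger parallel gripper is mounted at the origin on a cart in front of the work surface, level with it; the furniture and walls round the work are solid. World frame = base frame: x ahead of the robot, y to its left, z up, the work surface at z = 0. Lengths are in m, angles in rad, forces in N, time in s.
With the tool pointing down it reaches from about 0.3 to 0.875 m from the base axis. Payload 4.2 kg.
Tool frame: the origin (TCP) lies midway between the tips of the shut fingers; the grasp point (between the pads) lies 19 mm behind it; z points along the fingers, y is the line along which they close (so a half turn about z gives the same grasp; the last joint's range is limited). The gripper opens to 85 mm and grips with 20 to 120 N. Pads are 22 mm wide; open, the fingers measure 114 mm over their backs; the gripper's body (76 mm by 85 mm) begins 54 mm behind the grasp point. The pads swing forward as they close: fully open they stand 13 mm farther back than shut.
Start: joints at [-1.168, 0.32, 1.565, -0, 1.257, -0.02], TCP at [0.236, -0.524, 0.231] pointing down, gripper open.
Joint ranges: [-3.11, 3.11], [-0.84, 2.01], [0.21, 2.61], [-1.34, 4.49], [0.05, 2.63], [-2.56, 2.56]. Speed limits (rad/s): [2.57, 2.57, 3.14, 3.14, 3.14, 3.14].

### API

Orientations are given as a unit quaternion [x, y, z, w].
In Python, from workcell import state, read_camera, sign_off, recognise gives the robot as it stands. The module is installed in compiled form; this text tells all that it offers.
- The arm moves only by the shell command python3 -m handwheel 'ROWS' [FORCE]. ROWS is JSON, one flat list of numbers, 7 for each row, row after row: the finger opening in mm, from 0 to 85.4, then the shift along the tool's x, y, z as a fraction of full scale, then the turn, a rotation vector about the tool's x, y, z as a fraction of full scale. In form: [jaw, tx, ty, tz, ax, ay, az, jaw, tx, ty, tz, ax, ay, az, ...]. A call has 1 to 8 rows; each row is the pose to reach, as a shift and turn from the pose commanded when the call began, along the tool's axes at that moment; what a row does not reach only later rows make up. Full scale, the value 1, is 1000 mm for a shift and 1.5 rad for a turn. A row lasts 1/8 s, in which the tool goes at most 62.5 mm and 10.7 degrees, less where a joint would pass 70% of its speed; a pose out of reach is approached as far as the arm can. A call with a number of a shift or a turn outside -1 to 1 is refused whole. A call with a gripper value outside its range is refused whole. The fingers move at their own pace and stop on an object; FORCE is the grip in N (left out, the last holds). Time passes only in rows, so rows that repeat a pose let the fingers close. It gives the time, the measured TCP pose, the force, the opening and the grip force at its end, in the units of the state.
- state(): the state, without advancing time (a new reading comes with each control period).
- read_camera(name): name is "scene" or "top" or "wrist"; returns a dict with "image" (480x640x3 uint8, red, green, blue), "camera_matrix" (3x3 intrinsics, pixels), "R" (3x3) and "t" (3): a world point X has camera coordinates R X + t. Camera axes: x right, y down, z forward; pixel columns grow to the right and rows downward; lengths in m; the calibration is good to about 2 mm. A picture is of the moment at which its call begins. There is no depth.
- sign_off(): hands the job in; it is judged then, once.
Trained networks look in the newest picture that a camera, given by its name, has taken for a name from the list of things; names that differ only in an ending like _2 or _b are one class to them, and where a whole thing is asked for, a point or a joint stands for the part that bears it (a point fixed in the world has none). Each returns a list of dicts, best first, with "confidence" (0 to 1); they miss things now and then, are a little off and sometimes report something else, mostly with a low value. They report only what shows in the picture. A call takes as long as a camera call. They do not tell look-alikes from the thing itself.
- recognise(camera, query): "xy" ([column, row] as shares, 0 to 1, of the picture: columns of its width, rows of its height, amid what is visible of it).
The state is a dict: "t": time; "qpos": joint angles; "dq": joint speeds; "joint_efforts": joint torques, N m; "ee_pos": TCP position; "orientation": TCP orientation; "contact_force": force on the tool from outside, world axes, zero at the start; "ft_torque": the same for the moment, N m; "finger_gap": finger opening in m; "grasp_force": force on a finger pad.
Only numpy, scipy, OpenCV 4.12 (cv2) and the standard library are available. Lean on these libraries where they do the work, as an engineer would, in place of code of your own. Each camera call takes 0.05 s, during which the arm holds its last target. There are 200 camera calls.

## Working session

There is one attempt and no reset: what is moved stays moved. The work goes in short steps, Python scripts to look and compute and a shell command to move; the robot and the scene stay as the last step left them, time stands still between calls to the robot, and variables do not carry over. Pictures are saved under pics/ and viewed, at most 13 in all, crops included, and the job is handed in when it is done.

```bash
mkdir -p pics; cat > h.py <<'E'
import numpy as np,cv2
from workcell import state,read_camera,recognise
def ray(c,uv):
    K,R,t=[np.array(c[k]) for k in("camera_matrix","R","t")]
    d=R.T@np.linalg.solve(K,[uv[0],uv[1],1]); return -R.T@t,d/np.linalg.norm(d)
def onz(c,uv,z):
    o,d=ray(c,uv); return o+d*(z-o[2])/d[2]
def tri(L):
    A=0;b=0
    for o,d in L:
        P=np.eye(3)-np.outer(d,d);A=A+P;b=b+P@o
    return np.linalg.solve(A,b)
def proj(c,X):
    p=np.array(c["camera_matrix"])@(np.array(c["R"])@np.array(X)+np.array(c["t"])); return p[:2]/p[2]
E
python3 - <<'E'
from h import *
for n in("scene","top"):
    c=read_camera(n); cv2.imwrite(f"pics/{n}0.png",c["image"][:,:,::-1])
    print(n,"cam at",-np.array(c["R"]).T@np.array(c["t"]))
    for q in["pepper_mill","coaster_free","blender","pulse_grip","power_bank","paddle1_tip","paddle4_tip","mug","salt_shaker","spice_jar_a"]:
        print(q,[(round(r["confidence"],2),[int(r["xy"][0]*640),int(r["xy"][1]*480)]) for r in recognise(n,q)][:5])
E
```

```text
scene cam at [-0.65850664 -0.75455691  0.83055969]
pepper_mill [(0.79, [454, 288]), (0.68, [356, 289])]
coaster_free [(0.62, [305, 252]), (0.39, [367, 259])]
blender [(0.86, [373, 225])]
pulse_grip [(0.87, [368, 261])]
power_bank [(0.84, [241, 259]), (0.26, [212, 246])]
paddle1_tip []
paddle4_tip [(0.64, [214, 245])]
mug [(0.58, [213, 247])]
salt_shaker [(0.63, [326, 281])]
spice_jar_a [(0.79, [398, 294]), (0.55, [340, 236])]
top cam at [-0.01363359 -0.38586173  1.60998295]
pepper_mill [(0.82, [449, 298]), (0.67, [358, 305])]
coaster_free [(0.68, [312, 220])]
blender [(0.84, [375, 246]), (0.35, [356, 305])]
pulse_grip [(0.68, [367, 272])]
power_bank [(0.78, [244, 237])]
paddle1_tip [(0.53, [268, 245])]
paddle4_tip [(0.62, [221, 229])]
mug [(0.59, [184, 215])]
salt_shaker [(0.6, [331, 286])]
spice_jar_a [(0.6, [393, 306]), (0.58, [345, 197])]
```

View pics/scene0.png

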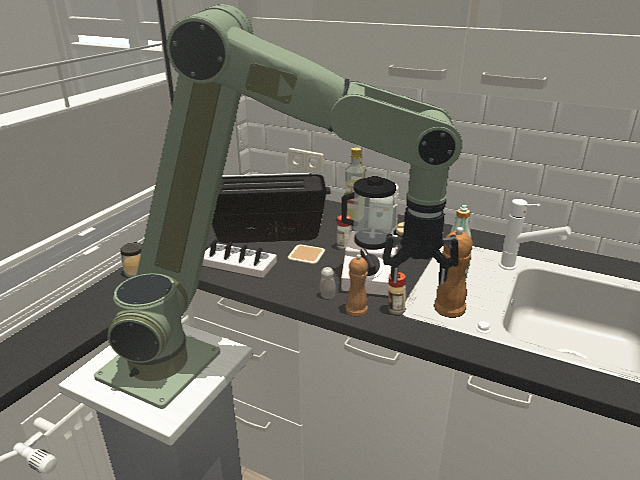

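```bash
python3 - <<'E'
import cv2
i=cv2.imread("pics/top0.png")[180:340,150:480];cv2.imwrite("pics/top0c.png",cv2.resize(i,(792,384),interpolation=2))
E
```

```text
(no output)
```

View pics/top0c.png

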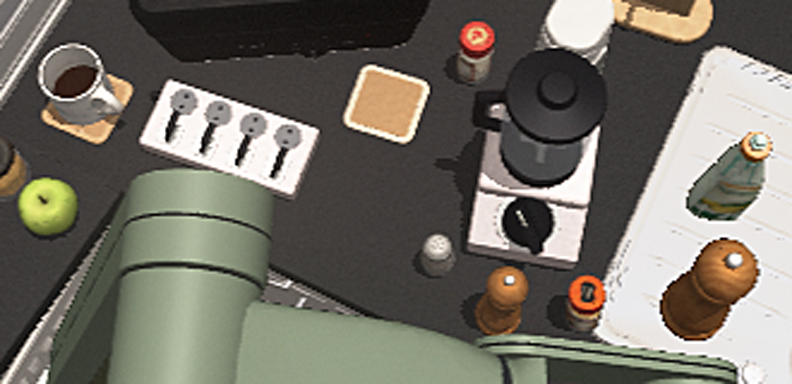

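Scene picture: the candidates for the mill are the small one at scene (356,289) / top (358,305) and the large one at scene (454,288) / top (449,298). The smaller one, standing in front of the knob, is meant. The empty coaster is at top (312,222), and the mug stands on its twin at top (184,215). The power bank is at top (244,237) with its four black paddles. The knob is at top (369,272).

```bash
python3 - <<'E'
from h import *
s=read_camera("scene");t=read_camera("top")
cr=lambda u,v:(150+u/2.4,180+v/2.4)
M=[ray(s,(358.5,258)),ray(t,cr(509,280))]; print("mill knob top",tri(M))
print("mill from top z=.165",onz(t,cr(509,280),.165))
print("coaster tri",tri([ray(s,(306,254)),ray(t,cr(387,103))]), "corners z=.006",[onz(t,cr(*p),.006)[:2].round(3) for p in((368,64),(430,80),(408,143),(344,127))])
print("knob",onz(t,cr(528,222),.106))
print("blender deck front edge corners z~.05",[onz(t,cr(*p),.05).round(3) for p in((467,252),(578,267))],"hinge z~.11",[onz(t,cr(*p),.11).round(3) for p in((481,185),(590,203))])
print("bar ends z=.12",[onz(t,cr(*p),.115).round(3) for p in((512,205),(540,250))])
B=[onz(t,cr(*p),.03)[:2].round(3) for p in((167,80),(320,127),(296,188),(141,137))];print("bank top corners",B)
print("paddles base/tips:",[onz(t,cr(*p),.03)[:2].round(3) for p in((180,118),(213,127),(248,140),(286,150))],[onz(t,cr(*p),.078)[:2].round(3) for p in((170,140),(205,150),(240,163),(276,177))])
for n,p,z in(("salt",(436,242),.085),("jarA",(586,290),.1),("jarB",(477,37),.1),("mug",(72,80),.09),("bigmill",(733,260),.2)):print(n,onz(t,cr(*p),z).round(3))
st=state();print(st["ee_pos"],st["orientation"])
from scipy.spatial.transform import Rotation as R
print(R.from_quat(st["orientation"]).as_matrix().round(3))
for n in("scene","top"):
  c=s if n=="scene" else t
w=read_camera("wrist");print(recognise("wrist","pepper_mill"));print("wristcam",-np.array(w["R"]).T@w["t"],np.array(w["R"]).round(2))
i=t["image"][270:330,330:480,::-1];cv2.imwrite("pics/mill_crop.png",np.hstack([cv2.resize(i,(450,180)),cv2.resize(s["image"][225:325,330:480,::-1],(270,180))]))
E
```

```text
mill knob top [ 0.40496651 -0.32452582  0.15585598]
mill from top z=.165 [ 0.40278362 -0.32582437  0.165     ]
coaster tri [ 0.60432982 -0.06441914 -0.00280566] corners z=.006 [array([ 0.643, -0.018]), array([ 0.659, -0.105]), array([ 0.562, -0.119]), array([ 0.544, -0.031])]
knob [ 0.49720741 -0.31399188  0.106     ]
blender deck front edge corners z~.05 [array([ 0.446, -0.258,  0.05 ]), array([ 0.49 , -0.392,  0.05 ])] hinge z~.11 [array([ 0.514, -0.242,  0.11 ]), array([ 0.552, -0.373,  0.11 ])]
bar ends z=.12 [array([ 0.506, -0.288,  0.115]), array([ 0.468, -0.342,  0.115])]
bank top corners [array([0.491, 0.209]), array([ 0.522, -0.008]), array([ 0.432, -0.019]), array([0.404, 0.199])]
paddles base/tips: [array([0.451, 0.166]), array([0.459, 0.12 ]), array([0.463, 0.069]), array([0.473, 0.017])] [array([0.404, 0.145]), array([0.412, 0.098]), array([0.416, 0.049]), array([ 0.42 , -0.001])]
salt [ 0.43  -0.221  0.085]
jarA [ 0.451 -0.412  0.1  ]
jarB [ 0.702 -0.15   0.1  ]
mug [0.418 0.297 0.09 ]
bigmill [ 0.527 -0.547  0.2  ]
[ 0.23593757 -0.524357    0.23133838] [9.77739044e-01 2.09824596e-01 4.32000383e-06 3.73262854e-05]
[[ 0.912  0.41   0.   ]
 [ 0.41  -0.912 -0.   ]
 [-0.     0.    -1.   ]]
[]
wristcam [ 0.30600549 -0.49429373  0.37343888] [[ 0.41 -0.91  0.  ]
 [-0.87 -0.39  0.3 ]
 [-0.27 -0.12 -0.95]]
```

View pics/mill_crop.png

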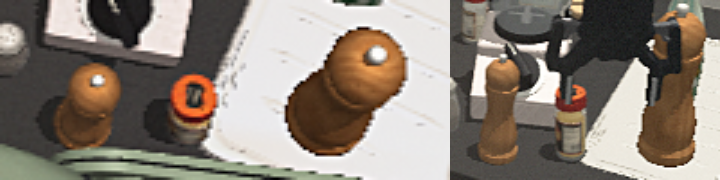

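The close crop confirms it: the left mill at top (362,297) is the small one, in front of the knob and between the salt shaker and the jar. The large one stands on the sink board. I'll move the wrist camera over it.

```bash
cat > look.py <<'E'
import sys,json
from h import *
w=read_camera("wrist");st=state()
print("tcp",np.round(st["ee_pos"],4),"q",np.round(st["qpos"],2),"t",st["t"])
f=sys.argv[1];cv2.imwrite(f"pics/{f}.png",w["image"][:,:,::-1])
D={k:np.array(w[k]).tolist() for k in("camera_matrix","R","t")}
D["det"]={q:[(round(r["confidence"],2),[round(r["xy"][0]*640),round(r["xy"][1]*480)]) for r in recognise("wrist",q)][:3] for q in sys.argv[2:]}
print(D["det"]);json.dump(D,open(f"{f}.json","w"))
E
python3 -m handwheel '[85,0.02,-0.01,-0.06,0,0,0, 85,0.07,-0.04,-0.06,0,0,0, 85,0.12,-0.06,-0.06,0,0,0, 85,0.18,-0.08,-0.06,0,0,0, 85,0.18,-0.08,-0.06,0,0,0, 85,0.18,-0.08,-0.06,0,0,0]' 40
python3 look.py w1 pepper_mill pulse_grip blender salt_shaker spice_jar_a
```

```text
t: 2.05
ee_pos: [0.3671, -0.3777, 0.2913]
orientation: [0.978, 0.21, -0.0, 0.0]
contact_force: [-0.1, -0.1, 0.9]
finger_gap: 0.0849
grasp_force: 0.0
tcp [ 0.3667 -0.3782  0.2913] q [-0.82  0.21  1.57 -0.    1.37  0.33] t 2.1
{'pepper_mill': [(0.77, [564, 154]), (0.63, [281, 169])], 'pulse_grip': [(0.67, [315, 55])], 'blender': [(0.96, [323, 48])], 'salt_shaker': [(0.77, [211, 100])], 'spice_jar_a': [(0.56, [386, 163])]}
```

```bash
python3 -m handwheel '[85,0.055,-0.033,0,0,0,0, 85,0.055,-0.033,0,0,0,0, 85,0.055,-0.033,0,0,0,0]'
python3 look.py w2 pepper_mill pulse_grip blender salt_shaker spice_jar_a
python3 -c "
import cv2,numpy as np
cv2.imwrite('pics/w12.png',cv2.resize(np.hstack([cv2.imread('pics/w1.png'),cv2.imread('pics/w2.png')]),(800,300),interpolation=3))"
```

```text
t: 2.72
ee_pos: [0.4036, -0.3253, 0.2914]
orientation: [0.978, 0.21, -0.0, 0.0]
contact_force: [-0.1, -0.9, -0.1]
finger_gap: 0.085
grasp_force: 0.0
tcp [ 0.4034 -0.3257  0.2914] q [-0.7   0.2   1.58 -0.    1.36  0.45] t 2.775
{'pepper_mill': [(0.87, [318, 225])], 'pulse_grip': [(0.94, [350, 123])], 'blender': [(0.78, [359, 72])], 'salt_shaker': [(0.69, [244, 155]), (0.58, [415, 211])], 'spice_jar_a': []}
```

View pics/w12.png

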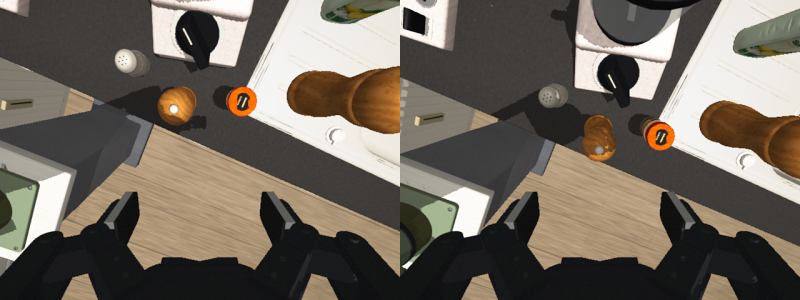

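Both wrist views show the mill's silver tip at w1 (277,174) and w2 (317,240). The knob is at w1 (315,55) and w2 (350,123), with the salt shaker to its left and the jar to its right.

```bash
python3 - <<'E'
from h import *
import json
a=json.load(open("w1.json"));b=json.load(open("w2.json"))
c1=cv2.imread("pics/w1.png");c2=cv2.imread("pics/w2.png")
def silver(im,u,v):
    p=im[v-14:v+14,u-14:u+14].astype(int);m=(p.max(2)-p.min(2)<35)&(p.max(2)>100);y,x=np.nonzero(m);print(len(x));return (u-14+x.mean(),v-14+y.mean())
p1=silver(c1,277,174);p2=silver(c2,317,240);print(p1,p2)
t=read_camera("top");s=read_camera("scene")
print("tip",tri([ray(a,p1),ray(b,p2)]))
pt=(150+509/2.4,180+280/2.4)
print("tip all",tri([ray(a,p1),ray(b,p2),ray(t,pt),ray(s,(358.5,258))]))
print("at z=.165",onz(a,p1,.165),onz(b,p2,.165))
print("knob",tri([ray(a,(315,55)),ray(b,(350,123))]),onz(a,(315,55),.106),onz(b,(350,123),.106))
i=c2[20:230,240:450];cv2.imwrite("pics/k.png",cv2.resize(i,(600,600),interpolation=3))
E
```

```text
175
148
(np.float64(277.9428571428571), np.float64(174.12571428571428)) (np.float64(318.7432432432432), np.float64(239.99324324324326))
tip [ 0.40046777 -0.32829825  0.1599551 ]
tip all [ 0.40122456 -0.3269244   0.15992792]
at z=.165 [ 0.40121379 -0.32869912  0.165     ] [ 0.40174996 -0.3276418   0.165     ]
knob [ 0.49991612 -0.31532163  0.10662857] [ 0.50045089 -0.31554641  0.106     ] [ 0.49955797 -0.31506596  0.106     ]
```

View pics/k.png

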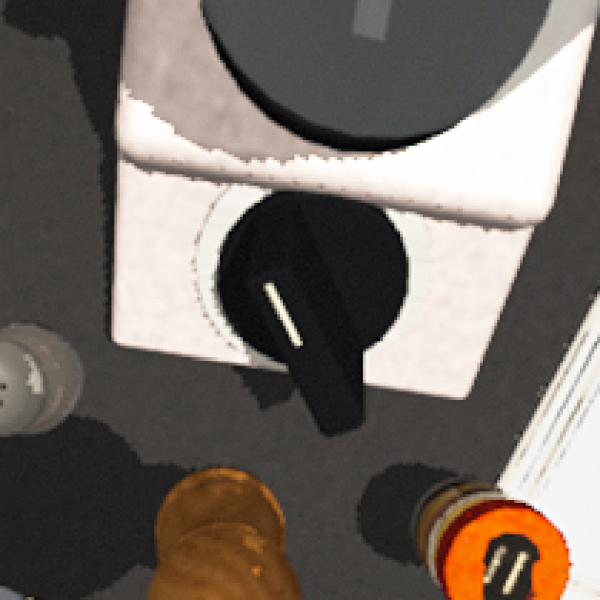

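```bash
python3 -m handwheel '[85,-0.003,0.002,0.05,0,0,0, 85,-0.003,0.002,0.1,0,0,0, 85,-0.003,0.002,0.14,0,0,0, 85,-0.003,0.002,0.17,0,0,0, 85,-0.003,0.002,0.17,0,0,0, 30,-0.003,0.002,0.17,0,0,0, 30,-0.003,0.002,0.17,0,0,0, 30,-0.003,0.002,0.17,0,0,0]' 40
python3 -m handwheel '[30,0,0,0,0,0,0, 30,0,0,0,0,0,0, 30,0,0,0,0,0,0, 30,0,0,0,0,0,0]' 40
python3 - <<'E'
from h import *
b=__import__("json").load(open("w2.json"))
f=lambda u,v:(240+u*.35,20+v*.35)
bt=onz(b,f(310,345),.119);sk=onz(b,f(313,272),.0845);print(bt,sk,"n",(bt-sk)/np.linalg.norm(bt-sk))
print("deck edge front/top L,R",[onz(b,f(*p),z).round(4) for p,z in(((113,343),.05),((466,398),.05),((118,150),.11),((548,222),.11))])
print("bar ends",[onz(b,f(*p),.119).round(4) for p in((278,265),(343,425))])
E
```

```text
t: 4.12
ee_pos: [0.403, -0.3287, 0.1233]
orientation: [0.978, 0.21, 0.001, 0.002]
contact_force: [-0.3, 0.5, 6.1]
finger_gap: 0.0465
grasp_force: 40.8
t: 4.62
ee_pos: [0.4029, -0.3287, 0.1233]
orientation: [0.978, 0.21, 0.001, 0.002]
contact_force: [-0.3, 1.3, 5.6]
finger_gap: 0.0465
grasp_force: 40.8
[ 0.48456178 -0.31954627  0.119     ] [ 0.50748092 -0.31287747  0.0845    ] n [-0.54631205 -0.15896083  0.82235917]
deck edge front/top L,R [array([ 0.4568, -0.2562,  0.05  ]), array([ 0.4941, -0.3885,  0.05  ]), array([ 0.5119, -0.2425,  0.11  ]), array([ 0.548 , -0.3718,  0.11  ])]
bar ends [array([ 0.5016, -0.3005,  0.119 ]), array([ 0.4669, -0.3398,  0.119 ])]
```

```bash
python3 -m handwheel '[30,0,0,-0.03,0,0,0, 30,0,0,-0.07,0,0,0, 30,0,0,-0.11,0,0,0, 30,0.01,-0.02,-0.13,0,0,0, 30,0.025,-0.06,-0.13,0,0,0, 30,0.04,-0.10,-0.13,0,0,0, 30,0.06,-0.14,-0.13,0,0,0, 30,0.075,-0.18,-0.13,0,0,0]'
python3 -m handwheel '[30,0.02,-0.03,0,0,0,0, 30,0.05,-0.03,0,0,0,0, 30,0.08,-0.02,0,0,0,0, 30,0.11,-0.01,0,0,0,0, 30,0.11,-0.01,0,0,0,0, 30,0.11,-0.01,0,0,0,0]'
python3 look.py w3 coaster_free pepper_mill
```

```text
t: 5.62
ee_pos: [0.3963, -0.1316, 0.2518]
orientation: [0.978, 0.21, 0.001, 0.0]
contact_force: [0.1, -0.2, -2.8]
finger_gap: 0.0466
grasp_force: 42.0
t: 6.38
ee_pos: [0.4919, -0.0787, 0.2512]
orientation: [0.978, 0.21, -0.001, -0.0]
contact_force: [-0.1, -0.2, -1.4]
finger_gap: 0.0464
grasp_force: 42.1
tcp [ 0.4917 -0.0788  0.2514] q [-0.18  0.19  1.7  -0.    1.26  0.97] t 6.425
{'coaster_free': [(0.67, [351, 111])], 'pepper_mill': [(0.71, [629, 346]), (0.62, [317, 308]), (0.44, [1, 134])]}
```

View pics/w3.png

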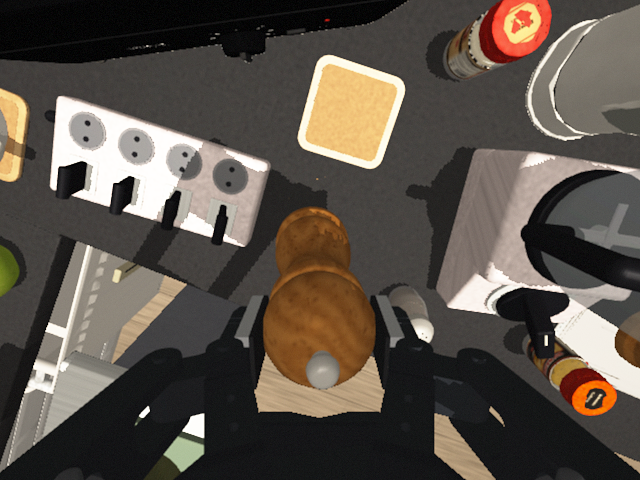

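The wrist view shows the empty coaster with corners near (319,57), (405,84), (378,167) and (299,139), the mill held upright, and the power bank with its paddles up. The toaster's edge runs along the top of the picture.

```bash
python3 - <<'E'
from h import *
c=__import__("json").load(open("w3.json"))
P=[onz(c,p,.006)[:2] for p in((320,56),(406,83),(378,168),(298,140))];m=np.mean(P,0);print(np.round(P,4),"mean",m)
X=np.array([.912,.41]);Y=np.array([.41,-.912]);e=np.array(state()["ee_pos"]);d=m-e[:2];print("shift",X@d,Y@d)
print("bank corners z.03",[onz(c,p,.03)[:2].round(4) for p in((57,96),(271,162),(247,246),(50,192))])
print("paddle base/tip",[onz(c,p,.03)[:2].round(4) for p in((82,180),(130,192),(178,210),(225,222))],[onz(c,p,.076)[:2].round(4) for p in((72,180),(122,198),(170,212),(218,228))])
for z in(0,.19):print("toaster edge",[onz(c,p,z)[:2].round(3) for p in((100,55),(400,10))])
print("mill tip",onz(c,(321,369),.165+e[2]-.1233))
E
```

```text
[[ 0.6379 -0.0157]
 [ 0.652  -0.1083]
 [ 0.5624 -0.1215]
 [ 0.5531 -0.0275]] mean [ 0.60136044 -0.06825259]
shift 0.10426300355649036 0.03519866575779012
bank corners z.03 [array([0.4937, 0.206 ]), array([ 0.5217, -0.0116]), array([ 0.4246, -0.0211]), array([0.3947, 0.1941])]
paddle base/tip [array([0.4216, 0.1654]), array([0.4301, 0.1154]), array([0.4324, 0.0624]), array([0.4408, 0.0109])] [array([0.4356, 0.1468]), array([0.4381, 0.1001]), array([0.4438, 0.0547]), array([0.4477, 0.0076])]
toaster edge [array([0.546, 0.194]), array([ 0.71 , -0.072])]
toaster edge [array([0.554, 0.077]), array([ 0.638, -0.061])]
mill tip [ 0.49228548 -0.08086949  0.29321576]
```

```bash
python3 -m handwheel '[30,0.04,0.013,0,0,0,0, 30,0.08,0.027,0,0,0,0, 30,0.104,0.035,0.02,0,0,0, 30,0.104,0.035,0.05,0,0,0, 30,0.104,0.035,0.08,0,0,0, 30,0.104,0.035,0.1,0,0,0, 30,0.104,0.035,0.112,0,0,0, 30,0.104,0.035,0.115,0,0,0]'
python3 -m handwheel '[30,0,0,0.004,0,0,0, 30,0,0,0.005,0,0,0, 30,0,0,0.005,0,0,0]'
```

```text
t: 7.52
ee_pos: [0.6015, -0.0682, 0.1361]
orientation: [0.978, 0.21, -0.0, -0.0]
contact_force: [-0.3, -0.4, -0.9]
finger_gap: 0.0465
grasp_force: 42.1
t: 7.9
ee_pos: [0.6021, -0.0681, 0.1318]
orientation: [0.978, 0.21, 0.0, 0.0]
contact_force: [-0.5, -0.6, -2.0]
finger_gap: 0.0467
grasp_force: 42.1
```

```bash
python3 -m handwheel '[30,0,0,0.0015,0,0,0, 30,0,0,0.002,0,0,0, 30,0,0,0.002,0,0,0]'; python3 -m handwheel '[85,0,0,0,0,0,0, 85,0,0,0,0,0,0, 85,0,0,0,0,0,0, 85,0,0,0,0,0,0, 85,0,0,-0.03,0,0,0, 85,0,0,-0.08,0,0,0, 85,0,0,-0.13,0,0,0, 85,0,0,-0.15,0,0,0]'
```

```text
t: 8.28
ee_pos: [0.6021, -0.068, 0.1297]
orientation: [0.978, 0.21, 0.0, 0.0]
contact_force: [-0.6, 0.7, 1.0]
finger_gap: 0.0462
grasp_force: 42.3
t: 9.28
ee_pos: [0.603, -0.0682, 0.2831]
orientation: [0.978, 0.21, 0.003, 0.001]
contact_force: [-0.5, 0.1, -1.2]
finger_gap: 0.085
grasp_force: 0.0
```

```bash
python3 -m handwheel '[85,-0.05,-0.002,-0.02,0,0,0, 85,-0.1,-0.004,-0.02,0,0,0, 85,-0.12,-0.01,-0.02,0,0,0, 85,-0.12,-0.01,-0.02,0,0,0]'
python3 look.py w4 pepper_mill coaster_free spice_jar_a pulse_grip
python3 - <<'E'
import cv2
cv2.imwrite("pics/w4s.png",cv2.resize(cv2.imread("pics/w4.png"),(480,360),interpolation=3))
E
```

```text
t: 9.78
ee_pos: [0.4874, -0.1084, 0.3]
orientation: [0.978, 0.209, 0.001, 0.0]
contact_force: [1.0, 0.6, -0.1]
finger_gap: 0.085
grasp_force: 0.0
tcp [ 0.4885 -0.1082  0.2998] q [-0.24  0.16  1.61  0.    1.37  0.91] t 9.825
{'pepper_mill': [(0.88, [603, 330]), (0.58, [326, 89]), (0.37, [489, 277])], 'coaster_free': [(0.88, [331, 126])], 'spice_jar_a': [(0.81, [448, 35]), (0.69, [527, 339])], 'pulse_grip': [(0.49, [117, 174])]}
```

View pics/w4s.png

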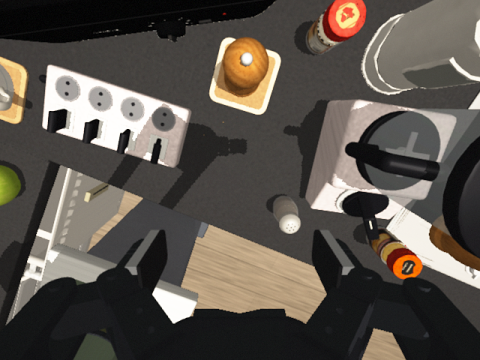

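```bash
cat > tgt.py <<'E'
from h import *
import sys
from scipy.spatial.transform import Rotation as Ro
def go(P,R):
    st=state();R0=Ro.from_quat(st["orientation"]).as_matrix()
    print("shift",(R0.T@(np.array(P)-st["ee_pos"])).round(4),"turn/1.5",(Ro.from_matrix(R0.T@R).as_rotvec()/1.5).round(4))
yaw=.273;T=.5934
n=np.array([-np.sin(T)*np.cos(yaw),-np.sin(T)*np.sin(yaw),np.cos(T)]);u=np.array([np.cos(T)*np.cos(yaw),np.cos(T)*np.sin(yaw),np.sin(T)])
g=np.array([.4933,-.317,.106])
def knobR(a): # bar angle anticlockwise of upslope
    x=Ro.from_rotvec(a*n).apply(u);z=-n;return np.c_[x,np.cross(z,x),z]
E
python3 - <<'E'
from tgt import *
R=knobR(.6);print(R.round(3));P=g+n*(.12-.019);print(P);go(P,R)
print("waypoint");go([.38,-.2,.30],R)
E
```

```text
[[ 0.507  0.673  0.538]
 [ 0.728 -0.669  0.151]
 [ 0.462  0.316 -0.829]]
[ 0.43891408 -0.33222755  0.18973347]
shift [-0.1381  0.1838  0.1092] turn/1.5 [-0.1463  0.3712 -0.2908]
waypoint
shift [-0.1375  0.039  -0.001 ] turn/1.5 [-0.1463  0.3712 -0.2908]
```

The mill now stands upright on the coaster, tip at (246,60) in the shrunken picture. Next comes the knob.

```bash
python3 -m handwheel '[60,-0.04,0.01,0,-0.03,0.06,-0.05, 60,-0.08,0.02,0,-0.06,0.14,-0.11, 60,-0.12,0.03,0,-0.09,0.22,-0.17, 60,-0.138,0.04,0,-0.12,0.3,-0.24, 60,-0.138,0.04,0,-0.146,0.371,-0.291, 60,-0.138,0.04,0,-0.146,0.371,-0.291, 60,-0.138,0.04,0,-0.146,0.371,-0.291]'
python3 - <<'E'
from tgt import *
print(state()["qpos"]);go(g+n*.101,knobR(.6))
E
```

```text
t: 10.9
ee_pos: [0.3786, -0.202, 0.2988]
orientation: [0.867, 0.403, 0.288, 0.047]
contact_force: [0.7, -0.1, 0.0]
finger_gap: 0.0601
grasp_force: 0.0
[-0.91309498 -0.09933006  2.01919866  0.6309002   1.06920415 -0.48039914]
shift [-0.1142  0.0937  0.1033] turn/1.5 [-0.0004  0.0008 -0.0022]
```

```bash
python3 -m handwheel '[50,-0.03,0.02,0.02,0,0,0, 50,-0.06,0.05,0.05,0,0,0, 50,-0.09,0.075,0.08,0,0,0, 50,-0.114,0.094,0.103,0,0,0, 50,-0.114,0.094,0.103,0,0,-0.002, 50,-0.114,0.094,0.103,0,0,-0.002]'
python3 look.py w5 pulse_grip spice_jar_a salt_shaker
python3 - <<'E'
from tgt import *
import json
c=json.load(open("w5.json"));print("proj g",proj(c,g),"bar top",proj(c,g+.016*n),"ends",[proj(c,g+.016*n+s*.032*knobR(.6)[:,0]).round() for s in(1,-1)],"skirt",proj(c,g-.026*n),"tcp line",proj(c,g+.1*n))
go(g-.019*n,knobR(.6))
E
```

```text
t: 11.65
ee_pos: [0.4404, -0.3308, 0.1913]
orientation: [0.866, 0.406, 0.288, 0.048]
contact_force: [-0.5, -0.8, 0.1]
finger_gap: 0.0504
grasp_force: 0.0
tcp [ 0.4403 -0.3308  0.1918] q [-0.98  0.23  1.95  0.74  0.9  -0.74] t 11.7
{'pulse_grip': [(0.71, [312, 247])], 'spice_jar_a': [(0.91, [345, 382]), (0.85, [341, 30])], 'salt_shaker': [(0.89, [166, 231]), (0.75, [314, 246])]}
proj g [316.91001152 248.1561024 ] bar top [316.76836777 254.97252133] ends [array([317., 211.]), array([317., 296.])] skirt [317.10729434 238.66212644] tcp line [315.58194378 312.0676127 ]
shift [-0.0025 -0.0008  0.1213] turn/1.5 [0.0008 0.0003 0.0028]
```

View pics/w5.png

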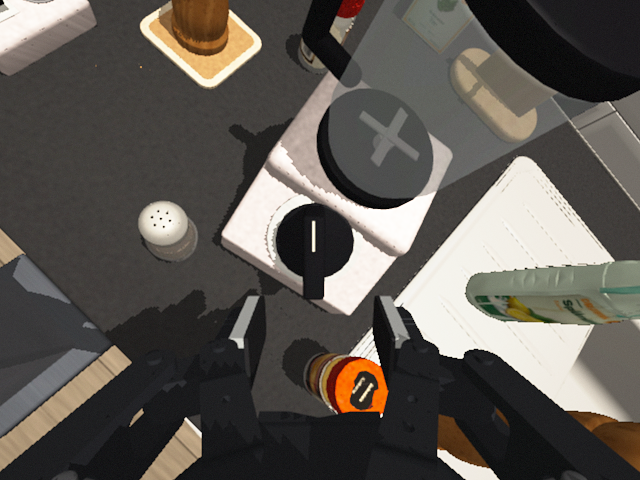

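The wrist view shows the knob bar vertical from (314,207) to (314,299), 2-3 px left of the prediction, so I shift about 2 mm along -y. The jar at (350,385) stays clear.

```bash
python3 -m handwheel '[50,-0.002,-0.003,0.04,0,0,0, 50,-0.002,-0.003,0.08,0,0,0, 50,-0.002,-0.003,0.1,0,0,0, 50,-0.002,-0.003,0.115,0,0,0, 50,-0.002,-0.003,0.12,0,0,0, 50,-0.002,-0.003,0.12,0,0,0]'
python3 -m handwheel '[5,0,0,0,0,0,0, 5,0,0,0,0,0,0, 5,0,0,0,0,0,0, 5,0,0,0,0,0,0, 5,0,0,0,0,0,0, 5,0,0,0,0,0,0]' 50
```

```text
t: 12.6
ee_pos: [0.5015, -0.3132, 0.0901]
orientation: [0.866, 0.406, 0.288, 0.048]
contact_force: [0.3, 0.1, 0.5]
finger_gap: 0.05
grasp_force: 0.0
t: 13.35
ee_pos: [0.5003, -0.3124, 0.09]
orientation: [0.866, 0.406, 0.288, 0.047]
contact_force: [-6.9, 0.9, 4.7]
finger_gap: 0.0156
grasp_force: 49.3
```

```bash
python3 -m handwheel '[5,0,0,0,0,0,0.1, 5,0,0,0,0,0,0.2, 5,0,0,0,0,0,0.3, 5,0,0,0,0,0,0.4, 5,0,0,0,0,0,0.5, 5,0,0,0,0,0,0.6, 5,0,0,0,0,0,0.7, 5,0,0,0,0,0,0.76]'
python3 -c "
from tgt import *
s=state();print(s['qpos'],s['contact_force'],s['ft_torque']);go(g-.019*n,knobR(-.6))"
```

```text
t: 14.35
ee_pos: [0.5008, -0.3138, 0.09]
orientation: [0.948, -0.127, 0.269, -0.114]
contact_force: [-4.4, -2.1, 1.2]
finger_gap: 0.0156
grasp_force: 49.0
[-0.85474911  0.40444513  2.01779093  0.94336989  0.6713789   0.23636503] [-4.38812087 -2.14870505  1.15716338] [-0.23996408  0.57787451  0.12463155]
shift [ 0.0025 -0.0003  0.0012] turn/1.5 [ 0.0015 -0.0002  0.0403]
```

```bash
python3 -m handwheel '[5,0,0,0,0,0,0.03, 5,0,0,0,0,0,0.05, 5,0,0,0,0,0,0.06, 5,0,0,0,0,0,0.06, 5,0,0,0,0,0,0.06, 5,0,0,0,0,0,0.06, 5,0,0,0,0,0,0.06, 5,0,0,0,0,0,0.06]'
python3 -c "
from tgt import *
s=state();print(s['contact_force'],s['ft_torque'],np.array(s['ft_torque'])@n);go(g-.019*n,knobR(-.6))"
python3 look.py w6 pulse_grip
```

```text
t: 15.35
ee_pos: [0.5008, -0.3139, 0.09]
orientation: [0.942, -0.166, 0.263, -0.125]
contact_force: [-5.1, -2.4, 2.4]
finger_gap: 0.0156
grasp_force: 53.0
[-5.06949027 -2.36505653  2.41526453] [-0.861679    0.5024101   1.04498538] 1.2545839677240256
shift [ 0.0025 -0.0005  0.0012] turn/1.5 [ 0.0018  0.0004 -0.0141]
tcp [ 0.5008 -0.3139  0.09  ] q [-0.85  0.4   2.02  0.94  0.67  0.32] t 15.4
{'pulse_grip': [(0.58, [320, 301])]}
```

View pics/w6.png

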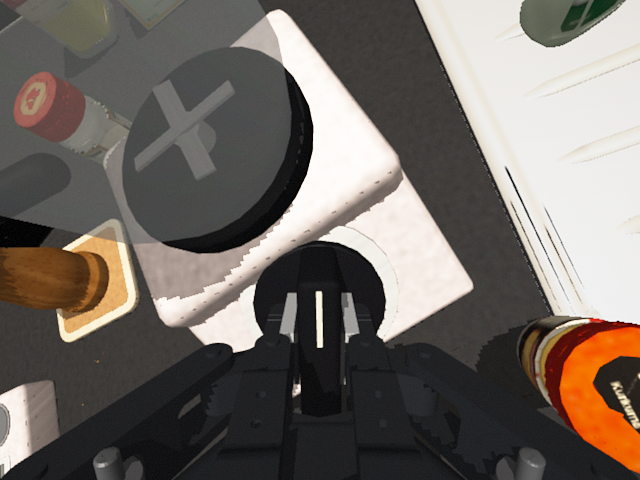

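The bar (318,345) is gripped and turned clockwise. The moment of 1.25 N m is far above the spring's, so the knob is at its stop. I'll hold a little longer, then let go.

```bash
python3 -m handwheel '[5,0,0,0,0,0,0, 5,0,0,0,0,0,0, 5,0,0,0,0,0,0, 72,0,0,0,0,0,-0.01, 72,0,0,0,0,0,-0.01, 72,0,0,0,0,0,-0.01, 72,0,0,0,0,0,-0.01, 72,0,0,0,0,0,-0.01]'
python3 -m handwheel '[72,0,0,-0.03,0,0,0, 72,0,0,-0.07,0,0,0, 72,0,0,-0.11,0,0,0, 72,0,0,-0.13,0,0,0, 72,0,0,-0.13,0,0,0]'
python3 look.py w7 pulse_grip
python3 - <<'E'
import cv2
cv2.imwrite("pics/w7s.png",cv2.resize(cv2.imread("pics/w7.png"),(480,360),interpolation=3))
E
```

```text
t: 16.45
ee_pos: [0.5016, -0.3131, 0.0897]
orientation: [0.943, -0.162, 0.264, -0.125]
contact_force: [-0.4, 0.4, 0.5]
finger_gap: 0.0722
grasp_force: 0.0
t: 17.08
ee_pos: [0.4314, -0.3335, 0.1988]
orientation: [0.942, -0.162, 0.265, -0.124]
contact_force: [0.4, 0.2, -0.8]
finger_gap: 0.0722
grasp_force: 0.0
tcp [ 0.4314 -0.3328  0.1976] q [-1.    0.22  1.95  0.74  0.92  0.47] t 17.125
{'pulse_grip': [(0.78, [324, 236])]}
```

View pics/w7s.png

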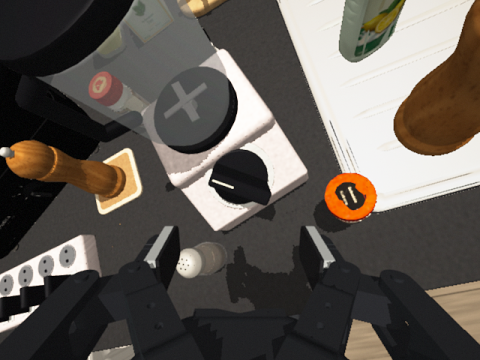

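The bar has sprung back: it points anticlockwise again, at (240,180) in the shrunken view. Next, the power bank.

```bash
cat >> tgt.py <<'E'
by=.133;bx=np.array([np.cos(by),np.sin(by),0]);byv=np.array([-np.sin(by),np.cos(by),0]);bc=np.array([.460,.093,0])
def bp(y,z): return bc-.022*bx+y*byv+[0,0,z]
Rb=np.c_[byv,bx,[0,0,-1]]
E
python3 - <<'E'
from tgt import *
st=state();R0=Ro.from_quat(st["orientation"]).as_matrix()
rv=Ro.from_matrix(R0.T@Rb).as_rotvec();print(np.linalg.norm(rv))
print("half:");go([.38,-.18,.30],R0@Ro.from_rotvec(rv/2).as_matrix())
E
```

```text
2.096384670242195
half:
shift [-0.0509 -0.1604 -0.0902] turn/1.5 [ 0.0936 -0.2162 -0.6579]
```

```bash
python3 -m handwheel '[40,-0.03,-0.01,-0.05,0,0,0, 20,-0.05,-0.05,-0.09,0.015,-0.035,-0.11, 0,-0.05,-0.1,-0.09,0.03,-0.07,-0.22, 0,-0.05,-0.14,-0.09,0.045,-0.105,-0.33, 0,-0.05,-0.16,-0.09,0.06,-0.14,-0.44, 0,-0.05,-0.16,-0.09,0.08,-0.18,-0.55, 0,-0.05,-0.16,-0.09,0.094,-0.216,-0.658, 0,-0.05,-0.16,-0.09,0.094,-0.216,-0.658]'
python3 - <<'E'
from tgt import *
print(state()["qpos"]);go(bp(-.125,.16),Rb)
E
```

```text
t: 18.18
ee_pos: [0.3816, -0.1802, 0.2996]
orientation: [0.924, 0.342, 0.152, -0.073]
contact_force: [-0.2, -0.4, -0.3]
finger_gap: -0.0003
grasp_force: 0.0
[-0.72347032  0.00745311  1.82546367  0.35208319  1.30934314  0.04715583]
shift [ 0.0956 -0.0583  0.1837] turn/1.5 [ 0.0926 -0.2173 -0.6571]
```

```bash
python3 -m handwheel '[0,0.015,-0.01,0.02,0.015,-0.035,-0.11, 0,0.03,-0.02,0.05,0.03,-0.07,-0.22, 0,0.05,-0.03,0.08,0.045,-0.105,-0.33, 0,0.065,-0.04,0.11,0.06,-0.14,-0.44, 0,0.08,-0.05,0.14,0.08,-0.18,-0.55, 0,0.096,-0.058,0.184,0.093,-0.217,-0.657, 0,0.096,-0.058,0.184,0.093,-0.217,-0.657, 0,0.096,-0.058,0.184,0.093,-0.217,-0.657]'
python3 look.py w8 power_bank paddle1_tip paddle4_tip mug
python3 - <<'E'
from tgt import *
import json
c=json.load(open("w8.json"));go(bp(-.12,.067),Rb)
im=cv2.imread("pics/w8.png")
for y in(-75,-25,25,75):
    a=bc-.022*bx+byv*y*.001+[0,0,.03];b=a+.05*(-np.sin(.25)*byv+[0,0,np.cos(.25)])
    cv2.line(im,*[tuple(int(v) for v in proj(c,p)) for p in(a,b)],(0,0,255),1)
q=[tuple(int(v) for v in proj(c,bc+sx*.05*bx+sy*.11*byv+[0,0,.03])) for sx,sy in((1,1),(1,-1),(-1,-1),(-1,1))]
for i in range(4):cv2.line(im,q[i],q[(i+1)%4],(0,255,0),1)
cv2.imwrite("pics/w8o.png",im)
E
```

```text
t: 19.18
ee_pos: [0.4544, -0.035, 0.1604]
orientation: [0.66, 0.751, -0.0, 0.0]
contact_force: [-0.1, -0.1, 0.5]
finger_gap: -0.0001
grasp_force: 0.0
tcp [ 0.4546 -0.0354  0.1609] q [-0.1   0.19  1.93 -0.    1.01 -0.23] t 19.225
{'power_bank': [(0.91, [343, 100])], 'paddle1_tip': [(0.61, [316, 184]), (0.32, [314, 21])], 'paddle4_tip': [], 'mug': []}
shift [ 0.0071 -0.0001  0.0944] turn/1.5 [ 0.0016  0.0011 -0.0024]
```

View pics/w8o.png

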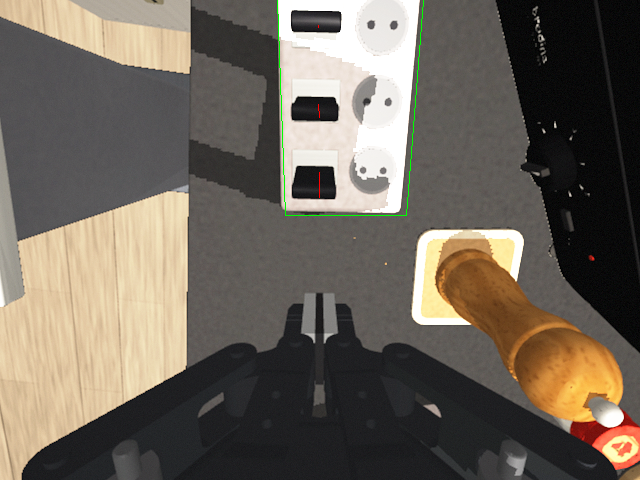

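The overlay fits the bank within about 2 px. The paddles stand at (315,182), (315,108) and (315,22), and the mill is on the coaster at (468,262). I'll lower the fingertip and sweep.

```bash
python3 -m handwheel '[0,0,-0.002,0.04,0,0,0, 0,0,-0.002,0.08,0,0,0, 0,0,-0.002,0.094,0,0,0, 0,0,-0.002,0.094,0,0,0, 0,0.02,-0.002,0.094,0,0,0, 0,0.045,-0.002,0.094,0,0,0, 0,0.07,-0.002,0.094,0,0,0, 0,0.095,-0.002,0.094,0,0,0]'
python3 -m handwheel '[0,0.025,0,0,0,0,0, 0,0.05,0,0,0,0,0, 0,0.075,0,0,0,0,0, 0,0.1,0,0,0,0,0, 0,0.12,0,0,0,0,0, 0,0.135,0,0,0,0,0, 0,0.138,0,0,0,0,0, 0,0.138,0,0,0,0,0]'
python3 -m handwheel '[0,-0.01,0,-0.05,0,0,0, 0,-0.04,0,-0.1,0,0,0, 0,-0.1,0,-0.14,0,0,0, 0,-0.16,0,-0.18,0,0,0, 0,-0.18,0,-0.2,0,0,0, 0,-0.18,0,-0.2,0,0,0]'
python3 look.py w9 power_bank
```

```text
t: 20.42
ee_pos: [0.4419, 0.0597, 0.0684]
orientation: [0.659, 0.752, 0.001, 0.002]
contact_force: [-0.0, -0.1, -0.3]
finger_gap: 0.0001
grasp_force: 0.1
t: 21.42
ee_pos: [0.4224, 0.1957, 0.0666]
orientation: [0.659, 0.752, -0.0, 0.001]
contact_force: [-0.1, -1.0, -0.1]
finger_gap: -0.0002
grasp_force: 0.0
t: 22.18
ee_pos: [0.447, 0.0151, 0.2688]
orientation: [0.661, 0.751, 0.001, 0.003]
contact_force: [1.2, -0.2, 0.5]
finger_gap: -0.0001
grasp_force: 0.0
tcp [0.4459 0.0164 0.2671] q [ 0.01  0.09  1.77 -0.    1.28 -0.12] t 22.225
{'power_bank': [(0.95, [334, 119])]}
```

```bash
python3 - <<'E'
from h import *
t=read_camera("top")["image"][180:330,150:420,::-1]
w=cv2.imread("pics/w9.png")
cv2.imwrite("pics/fin.png",np.hstack([cv2.resize(w,(373,280)),cv2.resize(t,(420,280),interpolation=3)]))
E
```

```text
(no output)
```

View pics/fin.png

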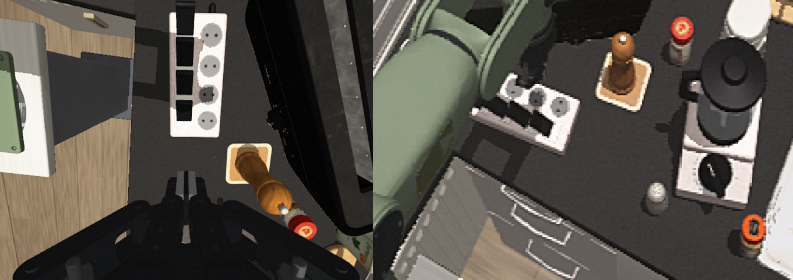

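All four paddles lie toward +y at (184,110), (184,80), (184,50) and (185,15). The mill is upright on the coaster, the knob is home and the arm is clear.

```bash
python3 -m handwheel '[0,0,0,0,0,0,0, 0,0,0,0,0,0,0]'; python3 -c "
from workcell import sign_off
print(sign_off())"
```

```text
t: 22.58
ee_pos: [0.4453, 0.0183, 0.2657]
orientation: [0.658, 0.753, -0.001, 0.0]
contact_force: [0.0, 0.9, 0.3]
finger_gap: 0.0
grasp_force: 0.0
the job is handed in; nothing more can be done
None
```

The job is handed in at 22.6 s of robot time: the camera views show the mill upright on the empty coaster, the pulse knob back home after its hold at the stop, and all four paddles thrown to off; the sign-off returned no verdict, and the last pictures did not show the mug.

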